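# Centre a culture dish on a clamping stage and clamp it

### The job

Set the pink culture dish flat on the grey stage plate, between the orange V pad of the sliding jaw and the steel end stop, and let go of it. Then push the jaw by its red grip until the V has centred the dish and the jaw holds it against the end stop with the sprung pad pressed in about halfway, firm but never squeezed hard. Leave the amber vial, the pink carton and the red-capped tube standing where they are.

Things in the scene. Friction and masses are not known exactly. Their poses are not given: they have to be found in the camera images.
- dish: closed round culture dish, pale pink, 53 mm in diameter where it can be gripped, 10 mm high (rim to 13 mm), 20 to 40 g; origin at the centre of its underside, z up. It stands on the worktop. Round, so its yaw does not matter.
- stage: fixed grey aluminium stage plate, 230 (x) x 110 (y) mm, top face 12 mm above the worktop. Origin at worktop level; the plate reaches from x = -130 to +100 mm and y = -55 to +55 mm of it. Its x axis is the clamping direction, from the jaw to the end stop; y = 0 is the centre line.
- jaw (a joint): travel of the sliding jaw along the stage +x, m: 0 fully open, 0.070 at its end; starts at 0 to 0.012. Dry friction: 9 to 11 N moves it, and it stays where left. Values of about 0.040 to 0.062 clamp the dish, depending on the end stop. With the pad pressed halfway, pushing takes 14 to 16 N in all.
- jaw_v (a point): apex of the unpressed V on the jaw, on the centre line at plate height, stage x = -0.050 + jaw travel. Orange sprung pad, 13 mm high: upright 120 degree V, 40 mm wide, opening toward the end stop, horns 11.5 mm ahead of the apex. A dish lying in it has its centre 31 mm ahead of the apex. The pad yields backward up to 8 mm at 1.2 N per mm (halfway: 4 mm, 4.8 N); this point does not show it.
- stop_range (a point): point on the plate, centre line, stage x = +54 mm: middle of the range for the face of the end stop. The end stop is a steel bar across the plate, 64 mm wide along y, 16 mm thick, 14 mm high. It is fixed but was set by hand: its face toward the jaw lies within 8 mm either side of this point along x, unreported; find it by touch or sight.
- jaw_grip (a point): centre of the red upright grip on the jaw, 52 mm above the worktop, 46 mm behind the V's apex: a block 20 mm along the stage's x, 14 mm along y, from 31 to 64 mm above the worktop. It stands on a dark block 44 x 44 mm whose top is 31 mm above the worktop. It can be pushed from behind with closed fingers or pinched across y.
- vial: bystander: amber vial with white cap, 22 mm wide, 44 mm high, origin at the centre of its underside
- carton: bystander: small pink carton, 55 x 75 x 24 mm, origin at the centre of its underside
- red_tube: bystander: small white tube with red cap, standing, 13 mm wide, 48 mm high, origin at the centre of its underside

How it is judged:
By the outcome, as a careful person would: the job done as asked, in the order asked, and still so for the second after the job is handed in, with the robot touching nothing.
It also fails if it takes over 54 s, if anything falls off the work surface, if the arm or the gripper's body presses on something with over 40 N, if the wrist force passes 120 N, or if a joint passes its speed limit or range.

### The arm

A 6-joint arm with a two-finger parallel gripper is mounted at the origin on a cart in front of the work surface, level with it; the furniture and walls round the work are solid. World frame = base frame: x ahead of the robot, y to its left, z up, the work surface at z = 0. Lengths are in m, angles in degrees, forces in N, time in s.
With the tool pointing down it reaches from about 0.225 to 0.725 m from the base axis. Payload 3.1 kg.
Tool frame: the origin (TCP) lies between the finger pads; the fingertips stand 11 mm ahead of it and the grasp point (between the pads) lies 8 mm behind it; z points along the fingers, y is the line along which they close (so a half turn about z gives the same grasp; the last joint's range is limited). The gripper opens to 85 mm and grips with 20 to 120 N. Pads are 22 mm wide; open, the fingers measure 114 mm over their backs; the gripper's body (76 mm by 85 mm) begins 54 mm behind the grasp point. The pads swing forward as they close: fully open they stand 13 mm farther back than shut.
Start: joints at [-73.499, 2.75, 5.684, 92.934, 0, 82.678], TCP at [0.212, -0.48, 0.242] pointing down, gripper open.
Joint ranges: [-166.93, 166.93], [-56.73, 111.36], [-69.38, 81.34], [-121.58, 131.49], [-85.45, 84.26], [-180, 180]. Speed limits (degrees/s): [159.86, 159.86, 180, 180, 180, 180].

### API

Orientations are given as [roll, pitch, yaw] about the fixed x, y, z axes, in that order (R = Rz(yaw) Ry(pitch) Rx(roll)).
In Python, from station import r, optics gives the robot as it stands.
- The arm moves only by the shell command python3 -m jog 'ROWS' [FORCE]. ROWS is JSON, a list of rows, each an object of numbers: "dx", "dy", "dz": the shift along the tool's x, y, z normalised to -1 to 1, where 1 is 50 cm; "rx", "ry", "rz": the turn, a rotation vector about the tool's x, y, z normalised to -1 to 1, where 1 is 90 degrees; "gripper": the opening, from 0 (shut) to 1 (fully open). A call has 1 to 12 rows; each row is the pose to reach, as a shift and turn from the pose commanded when the call began, along the tool's axes at that moment; what a row does not reach only later rows make up. A row lasts 1/8 s, in which the tool goes at most 62.5 mm and 10.7 degrees, less where a joint would pass 70% of its speed; a pose out of reach is approached as far as the arm can. A call with a number of a shift or a turn outside -1 to 1 is refused whole. A call with a gripper value outside its range is refused whole. The fingers move at their own pace and stop on an object; FORCE is the grip in N (left out, the last holds). Time passes only in rows, so rows that repeat a pose let the fingers close. It gives the time, the measured TCP pose, the force, the opening and the grip force at its end, in the units of the state.
- r.observe(): the state, without advancing time (a new reading comes with each control period).
- optics.snapshot(name): name is "scene" or "side" or "wrist"; returns a dict with "image" (384x512x3 uint8, red, green, blue), "fx", "fy", "cx", "cy" (pixels), "world_to_cam" (4x4, takes a point from world to camera coordinates). Camera axes: x right, y down, z forward; pixel columns grow to the right and rows downward; lengths in m; the calibration is good to about 2 mm. A picture is of the moment at which its call begins. There is no depth.
- r.finish_job(): hands the job in; it is judged then, once.
The state is a dict: "time": time; "joints": joint angles; "joint_velocities": joint speeds; "joint_efforts": joint torques, N m; "position": TCP position; "eef_rot": TCP orientation; "ft_force": force on the tool from outside, world axes, zero at the start; "moment": the same for the moment, N m; "opening": opening from 0.0 (shut) to 1.0 (fully open); "finger_force": force on a finger pad.
Only numpy, scipy, OpenCV 4.12 (cv2) and the standard library are available. Lean on these libraries where they do the work, as an engineer would, in place of code of your own. Each camera call takes 0.05 s, during which the arm holds its last target. There are 200 camera calls.

## Working session

There is one attempt and no reset: what is moved stays moved. The work goes in short steps, Python scripts to look and compute and a shell command to move; the robot and the scene stay as the last step left them, time stands still between calls to the robot, and variables do not carry over. Pictures are saved under pics/ and viewed, at most 10 in all, crops included, and the job is handed in when it is done.

```bash
ls; mkdir -p pics
python3 - <<'E'
from station import r, optics
import cv2,json
s=r.observe();print(s)
ims=[]
for n in ["scene","side","wrist"]:
    d=optics.snapshot(n); cv2.imwrite(f"pics/{n}0.png",d["image"][:,:,::-1]); print(n,d["fx"],d["fy"],d["cx"],d["cy"],d["world_to_cam"].tolist() if hasattr(d["world_to_cam"],'tolist') else d["world_to_cam"])
E
```

```text
pics
{'time': 0.0, 'joints': array([-7.34999574e+01,  2.79193839e+00,  5.59215557e+00,  9.29340864e+01,
        1.47356705e-03,  8.26795779e+01]), 'joint_velocities': array([ 0.07497138, -0.04779933, -0.04905826,  0.06714157, -0.06628714,
        0.01719161]), 'joint_efforts': array([-5.16729597e-04, -3.38778412e+01,  3.20015788e+01,  2.01953889e-02,
       -1.87225892e-04,  2.74348160e-06]), 'position': array([ 0.2118778 , -0.47970789,  0.24113055]), 'eef_rot': array([-1.79867410e+02, -1.85189115e-02,  2.38204416e+01]), 'ft_force': array([ 0.43086047, -1.02160565,  0.89686532]), 'moment': array([0.00013996, 0.02963722, 0.02184812]), 'finger_force': 0.0, 'opening': 0.9955147407225762}
scene 362.48560752595534 362.48560752595534 254.3620490311138 189.12847666039346 [[0.5683721390436026, -0.8227640525364271, 0.0035249699055917337, -0.4483547871092099], [-0.4016583303282461, -0.28120283499647564, -0.8715477905817157, 0.19686941546279754], [0.718069423688911, 0.49394764848491823, -0.49029789242795474, 0.630017374983855], [0.0, 0.0, 0.0, 1.0]]
side 496.8484409850173 496.8484409850173 252.93115301591084 191.67017769287747 [[-0.9784095820205985, -0.20653047502355837, 0.0077364524700607885, 0.4501318720611782], [-0.10568591114818617, 0.4678023242653907, -0.8774915803565732, 0.20097142822659841], [0.1776096224731528, -0.859363804391622, -0.47952963798549764, 1.0946397265436518], [0.0, 0.0, 0.0, 1.0]]
wrist 324.40724719625916 324.40724719625916 258.4519238488138 197.40304508931672 [[0.40403859570590894, -0.9147384600450343, -0.002522477836290389, -0.5241650431055532], [-0.8783418872458622, -0.38872949522770345, 0.2782173766129477, -0.03626319277811006], [-0.25547669617672164, -0.11019496020441429, -0.960514824693598, 0.37870034321790746], [0.0, 0.0, 0.0, 1.0]]
```

View pics/scene0.png

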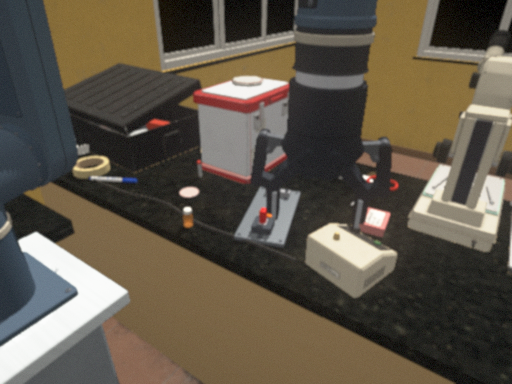

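View pics/side0.png

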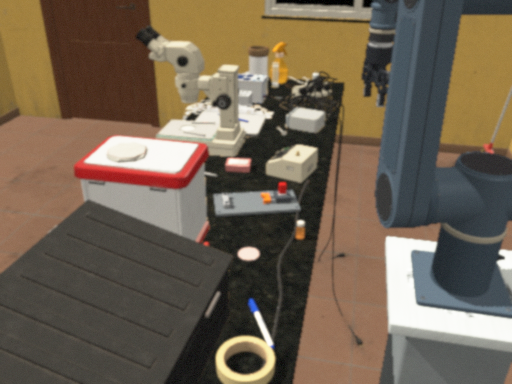

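```bash
cat > h.py <<'E'
import numpy as np, cv2
from station import r, optics
from scipy.spatial.transform import Rotation as R
def cam(n):
    d=optics.snapshot(n); d["T"]=np.array(d["world_to_cam"]); return d
def back(d,u,v,z):
    T=d["T"]; c=-T[:3,:3].T@T[:3,3]
    ray=T[:3,:3].T@np.array([(u-d["cx"])/d["fx"],(v-d["cy"])/d["fy"],1])
    return c+ray*(z-c[2])/ray[2]
def proj(d,p):
    q=d["T"][:3,:3]@np.array(p)+d["T"][:3,3]; return np.array([d["fx"]*q[0]/q[2]+d["cx"],d["fy"]*q[1]/q[2]+d["cy"]])
def delta(target,rpy=None):
    "tool-axis rows for going to target, from the measured pose"
    s=r.observe(); M=R.from_euler('xyz',s["eef_rot"],degrees=True)
    print("d",np.round(M.inv().apply(np.array(target)-s["position"])/.5,4),
      "r",None if rpy is None else np.round((M.inv()*R.from_euler('xyz',rpy,degrees=True)).as_rotvec(degrees=True)/90,4))
E
python3 - <<'E'
from h import *
a=cam("scene");b=cam("side")
for n,p,q,z in [("dish",(189,192),(248,254),.01),("grip",(263,214),(282,187),.055),("vial",(187,217),(300,230),.022),("carton",(376,221),(238,164),.02)]:
    print(n,back(a,*p,z).round(3),back(b,*q,z).round(3))
for q in [(215,216),(299,210),(214,194),(297,190)]: print(back(b,*q,.012).round(3))
for q in [(237,238),(283,243),(299,192)]: print(back(a,*q,.012).round(3))
ims=[]
c=b["image"][170:270,195:310]; c=cv2.resize(c,None,fx=4,fy=4,interpolation=cv2.INTER_CUBIC)
e=a["image"][150:250,160:245+60]; e=cv2.resize(e,None,fx=2,fy=2,interpolation=cv2.INTER_CUBIC)
e=cv2.copyMakeBorder(e,0,400-e.shape[0],0,0,0)
cv2.imwrite("pics/c1.png",np.hstack([c,e])[:,:,::-1])
E
```

```text
dish [ 0.462 -0.018  0.01 ] [0.47  0.008 0.01 ]
grip [ 0.428 -0.271  0.055] [ 0.433 -0.256  0.055]
vial [ 0.361 -0.109  0.022] [ 0.362 -0.103  0.022]
carton [ 0.595 -0.467  0.02 ] [ 0.602 -0.443  0.02 ]
[ 0.591 -0.136  0.012]
[ 0.379 -0.216  0.012]
[ 0.627 -0.251  0.012]
[ 0.399 -0.327  0.012]
[ 0.374 -0.242  0.012]
[ 0.415 -0.331  0.012]
[ 0.624 -0.255  0.012]
```

View pics/c1.png

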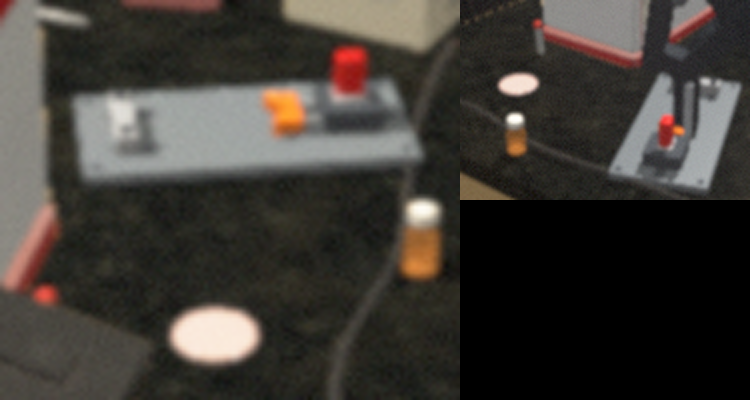

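Run:
```python
from h import *
d=cam("wrist");T=d["T"];s=r.observe()
M=R.from_euler('xyz',s["eef_rot"],degrees=True)
c=-T[:3,:3].T@T[:3,3];print("cam in tool",M.inv().apply(c-s["position"]).round(4),"axis",M.inv().apply(T[2,:3]).round(3))
delta([.38,-.18,.30],[180,0,20.7])
```

```text
cam in tool [ 0.0706  0.0003 -0.1311] axis [-0.278 -0.001  0.96 ]
d [ 0.5498 -0.4134 -0.1158] r [-0.0005 -0.0001  0.0347]
```

```bash
python3 -c "
from h import *
delta([.46,-.15,.30],[180,0,20.7])"; python3 -m jog '[{"dx":0.08,"dy":-0.06,"dz":-0.11},{"dx":0.16,"dy":-0.12,"dz":-0.116},{"dx":0.25,"dy":-0.18,"dz":-0.116},{"dx":0.34,"dy":-0.24,"dz":-0.116},{"dx":0.43,"dy":-0.30,"dz":-0.116},{"dx":0.52,"dy":-0.36,"dz":-0.116,"rz":0.035},{"dx":0.60,"dy":-0.40,"dz":-0.116,"rz":0.035},{"dx":0.65,"dy":-0.423,"dz":-0.116,"rz":0.035},{"dx":0.65,"dy":-0.423,"dz":-0.116,"rz":0.035},{"dx":0.65,"dy":-0.423,"dz":-0.116,"rz":0.035}]'
python3 - <<'E'
from h import *
d=cam("wrist"); cv2.imwrite("pics/w1.png",d["image"][:,:,::-1]); import pickle; pickle.dump(d,open("w1.pkl","wb")); print(r.observe()["position"],r.observe()["eef_rot"])
E
```

```text
d [ 0.7204 -0.4036 -0.1158] r [-0.0005 -0.0001  0.0347]
[ 0.21201334 -0.48011367  0.24202001] [-1.79965252e+02 -5.49142734e-03  2.38248201e+01]$[0]: bad value
```

View pics/w1.png

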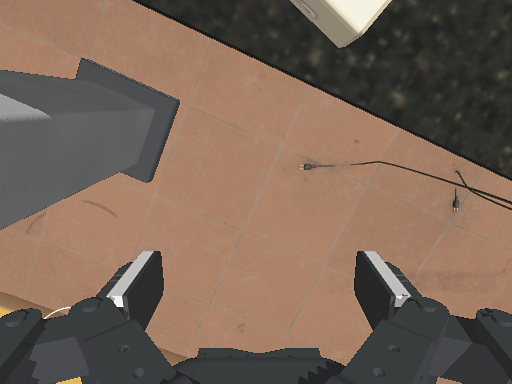

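The wrist view still shows the start pose: floor at bottom, bench edge top right. The jog was refused, so the rows need every key.

```bash
python3 -m jog '[{"dx":0.08,"dy":-0.06,"dz":-0.11,"rx":0,"ry":0,"rz":0,"gripper":1},{"dx":0.16,"dy":-0.12,"dz":-0.116,"rx":0,"ry":0,"rz":0,"gripper":1},{"dx":0.25,"dy":-0.17,"dz":-0.116,"rx":0,"ry":0,"rz":0.035,"gripper":1},{"dx":0.34,"dy":-0.22,"dz":-0.116,"rx":0,"ry":0,"rz":0.035,"gripper":1},{"dx":0.43,"dy":-0.27,"dz":-0.116,"rx":0,"ry":0,"rz":0.035,"gripper":1},{"dx":0.52,"dy":-0.32,"dz":-0.116,"rx":0,"ry":0,"rz":0.035,"gripper":1},{"dx":0.62,"dy":-0.36,"dz":-0.116,"rx":0,"ry":0,"rz":0.035,"gripper":1},{"dx":0.72,"dy":-0.40,"dz":-0.116,"rx":0,"ry":0,"rz":0.035,"gripper":1},{"dx":0.72,"dy":-0.40,"dz":-0.116,"rx":0,"ry":0,"rz":0.035,"gripper":1},{"dx":0.72,"dy":-0.40,"dz":-0.116,"rx":0,"ry":0,"rz":0.035,"gripper":1}]'
python3 - <<'E'
from h import *
d=cam("wrist"); cv2.imwrite("pics/w2.png",d["image"][:,:,::-1]); import pickle; pickle.dump(d,open("w1.pkl","wb")); print(r.observe()["position"],r.observe()["eef_rot"])
E
```

```text
time: 1.6
position: [0.4604, -0.1519, 0.3002]
eef_rot: [180.0, 0.0, 20.7]
ft_force: [0.7, 0.1, 0.6]
opening: 1.001
finger_force: 0.0
[ 0.46013541 -0.15242028  0.30033804] [1.79989874e+02 3.00068080e-02 2.06383049e+01]
```

View pics/w2.png

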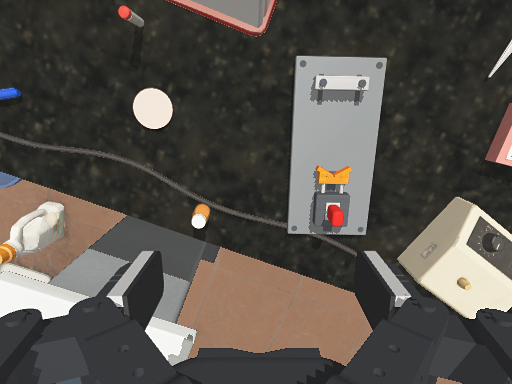

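The view shows the dish at (153,108), stage corners near (297,57), (387,58), (366,236) and (289,234), the stop near (342,83), the V at (333,175), the red tube (125,12) and the vial (200,218).

Run:
```python
from h import *
import pickle
d=pickle.load(open("w1.pkl","rb"));im=d["image"];g=cv2.cvtColor(im,cv2.COLOR_RGB2GRAY)
def blob(m,box):
    x0,y0,x1,y1=box; k=np.zeros(g.shape,np.uint8); k[y0:y1,x0:x1]=1
    m=(m*k).astype(np.uint8); cs=cv2.findContours(m,0,1)[0]; return max(cs,key=cv2.contourArea)
c=blob(g>150,(120,75,190,140)); P=np.array([back(d,*p[0],.012)[:2] for p in c]).astype(np.float32)
(e,rad)=cv2.minEnclosingCircle(P); el=cv2.fitEllipse(c); print("dish",e,rad,el, back(d,*el[0],.0115).round(4))
m=cv2.morphologyEx((g>75).astype(np.uint8),cv2.MORPH_OPEN,np.ones((5,5)))
c=blob(m,(280,45,395,245)); P=np.array([back(d,*p[0],.012)[:2] for p in c]).astype(np.float32)
rc=cv2.minAreaRect(P*1000); print("stage",rc,cv2.boxPoints(rc).round(1).tolist(),cv2.boundingRect(c))
hsv=cv2.cvtColor(im,cv2.COLOR_RGB2HSV)
cv2.imwrite("pics/c2.png",np.hstack([cv2.resize(im[50:130,290:395],None,fx=4,fy=4,interpolation=2),cv2.resize(im[150:230,290:370],None,fx=4,fy=4,interpolation=2)])[:,:,::-1])
```

```text
dish (0.4739062488079071, -0.005678331013768911) 0.024634605273604393 ((152.3529052734375, 108.04354858398438), (37.31724548339844, 41.23616027832031), 144.72410583496094) [ 0.4741 -0.0054  0.0115]
stage ((503.29241943359375, -239.14866638183594), (230.96507263183594, 109.72846221923828), 19.58625030517578) [[376.1000061035156, -226.1999969482422], [412.8999938964844, -329.6000061035156], [630.5, -252.10000610351562], [593.7000122070312, -148.6999969482422]] (288, 56, 99, 180)
```

View pics/c2.png

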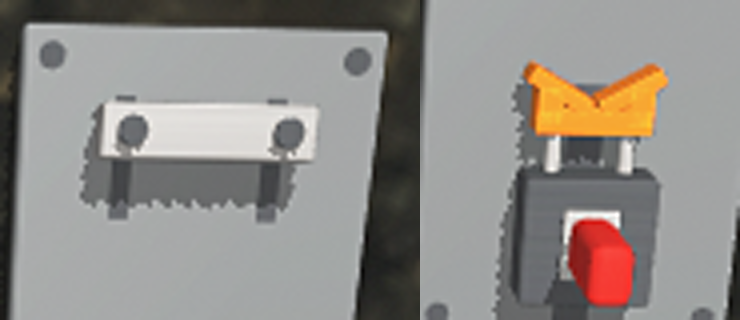

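```bash
cat >> h.py <<'E'
yaw=np.radians(19.59); ex=np.array([np.cos(yaw),np.sin(yaw)]); ey=np.array([-ex[1],ex[0]]); O=np.array([.5174,-.2341])
def st(p): return np.array([(p[:2]-O)@ex,(p[:2]-O)@ey])
def w(x,y,z): return np.r_[O+x*ex+y*ey,z]
E
python3 - <<'E'
from h import *
import pickle
d=pickle.load(open("w1.pkl","rb"))
for n,q,z in [("stopL",(315,89.25),.026),("stopR",(368.75,90.5),.026),("stopbackL",(315.5,75.8),.026),("apex",(333.75,175.75),.025),("hornL",(322,166),.025),("hornR",(355.5-4,167.5),.025),("blockfrontL",(315.5,192.5),.031),("blockfrontR",(349,192.5),.031),("gripfarTop",(333,205),.064),("vial top",(199,222),.044),("tube top",(124,11),.048)]: 
    p=back(d,*q,z); print(n,p.round(4),"stage",st(p).round(4))
delta([.4741,-.0054,.10],[180,0,-50]); delta([.4741,-.0054,.10],[180,0,19.6])
E
```

```text
stopL [ 0.5651 -0.1843  0.026 ] stage [0.0616 0.0309]
stopR [ 0.5863 -0.2446  0.026 ] stage [ 0.0614 -0.033 ]
stopbackL [ 0.579  -0.1789  0.026 ] stage [0.0766 0.0314]
apex [ 0.4771 -0.2489  0.025 ] stage [-0.0429 -0.0004]
hornL [ 0.4834 -0.2297  0.025 ] stage [-0.0305  0.0156]
hornR [ 0.4949 -0.2655  0.025 ] stage [-0.0317 -0.0221]
blockfrontL [ 0.4496 -0.2343  0.031 ] stage [-0.0639  0.0225]
blockfrontR [ 0.4648 -0.2744  0.031 ] stage [-0.0631 -0.0203]
gripfarTop [ 0.4492 -0.2511  0.064 ] stage [-0.0699  0.0069]
vial top [ 0.364  -0.1078  0.044 ] stage [-0.1022  0.1704]
tube top [0.5636 0.0385 0.048 ] stage [0.135  0.2413]
d [ 0.13   -0.2654  0.4006] r [3.000e-04 2.000e-04 7.849e-01]
d [ 0.13   -0.2654  0.4006] r [0.0001 0.0003 0.0115]
```

Run:
```python
from h import *
import pickle
d=pickle.load(open("w1.pkl","rb"));a=cam("scene");b=cam("side")
print(back(b,206,238,0).round(3),back(a,249,180,0).round(3),back(a,202,158,0).round(3))
for z in (0,.1,.15,.2): print(z,back(d,190,2,z).round(3),back(d,262,34,z).round(3),proj(b,back(d,262,34,z)).round(),proj(b,back(d,190,2,z)).round())
```

```text
[ 0.59  -0.049  0.   ] [ 0.622 -0.097  0.   ] [0.659 0.113 0.   ]
0 [ 0.605 -0.011  0.   ] [ 0.603 -0.103  0.   ] [207. 226.] [196. 246.]
0.1 [ 0.587 -0.038  0.1  ] [ 0.585 -0.108  0.1  ] [213. 192.] [204. 206.]
0.15 [ 0.578 -0.052  0.15 ] [ 0.576 -0.111  0.15 ] [216. 174.] [209. 185.]
0.2 [ 0.569 -0.065  0.2  ] [ 0.568 -0.114  0.2  ] [220. 155.] [214. 164.]
```

```bash
python3 -m jog '[{"dx":0.06,"dy":-0.09,"dz":0.04,"rx":0,"ry":0,"rz":0.0115,"gripper":1},{"dx":0.10,"dy":-0.17,"dz":0.10,"rx":0,"ry":0,"rz":0.0115,"gripper":1},{"dx":0.13,"dy":-0.24,"dz":0.17,"rx":0,"ry":0,"rz":0.0115,"gripper":1},{"dx":0.13,"dy":-0.2654,"dz":0.27,"rx":0,"ry":0,"rz":0.0115,"gripper":1},{"dx":0.13,"dy":-0.2654,"dz":0.37,"rx":0,"ry":0,"rz":0.0115,"gripper":1},{"dx":0.13,"dy":-0.2654,"dz":0.45,"rx":0,"ry":0,"rz":0.0115,"gripper":1},{"dx":0.13,"dy":-0.2654,"dz":0.48,"rx":0,"ry":0,"rz":0.0115,"gripper":1},{"dx":0.13,"dy":-0.2654,"dz":0.48,"rx":0,"ry":0,"rz":0.0115,"gripper":1}]' 25
python3 - <<'E'
from h import *
d=cam("wrist"); cv2.imwrite("pics/w3.png",d["image"][:,:,::-1])
delta([.4741,-.0054,.011],[180,0,19.6])
E
```

```text
time: 2.75
position: [0.4739, -0.0054, 0.0599]
eef_rot: [-180.0, 0.1, 19.6]
ft_force: [-0.4, -0.7, -0.3]
opening: 0.996
finger_force: 0.0
d [-0.0021 -0.001   0.1008] r [ 0.0004 -0.0008 -0.0003]
```

View pics/w3.png

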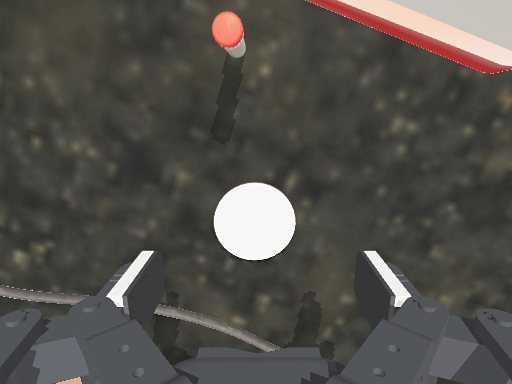

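The dish is at (255,221), midway between the fingers (their inner faces at about 160 and 357). I'll check its position, then descend.

```bash
python3 - <<'E'
from h import *
d=cam("wrist"); print(back(d,255,221,.0115), back(d,214,221,.011)-back(d,296,221,.011))
E
python3 -m jog '[{"dx":-0.001,"dy":0,"dz":0.05,"rx":0,"ry":0,"rz":0,"gripper":1},{"dx":-0.001,"dy":0,"dz":0.08,"rx":0,"ry":0,"rz":0,"gripper":1},{"dx":-0.001,"dy":0,"dz":0.098,"rx":0,"ry":0,"rz":0,"gripper":1},{"dx":-0.001,"dy":0,"dz":0.098,"rx":0,"ry":0,"rz":0,"gripper":1},{"dx":-0.001,"dy":0,"dz":0.098,"rx":0,"ry":0,"rz":0,"gripper":0.55},{"dx":-0.001,"dy":0,"dz":0.098,"rx":0,"ry":0,"rz":0,"gripper":0.55},{"dx":-0.001,"dy":0,"dz":0.098,"rx":0,"ry":0,"rz":0,"gripper":0.5},{"dx":-0.001,"dy":0,"dz":0.098,"rx":0,"ry":0,"rz":0,"gripper":0.5},{"dx":-0.001,"dy":0,"dz":0.098,"rx":0,"ry":0,"rz":0,"gripper":0.5}]' 25
```

```text
[ 0.47794428 -0.00270153  0.0115    ] [-0.01636351  0.0460296   0.        ]
time: 3.98
position: [0.475, -0.0051, 0.0124]
eef_rot: [179.9, -0.1, 19.6]
ft_force: [-0.7, 0.1, 5.5]
opening: 0.6
finger_force: 26.5
```

```bash
python3 -m jog '[{"dx":0,"dy":0,"dz":-0.02,"rx":0,"ry":0,"rz":0,"gripper":0.5},{"dx":0,"dy":0,"dz":-0.06,"rx":0,"ry":0,"rz":0,"gripper":0.5},{"dx":0,"dy":0,"dz":-0.12,"rx":0,"ry":0,"rz":0,"gripper":0.5},{"dx":0,"dy":0,"dz":-0.12,"rx":0,"ry":0,"rz":0,"gripper":0.5},{"dx":0,"dy":0,"dz":-0.12,"rx":0,"ry":0,"rz":0,"gripper":0.5}]' 25
python3 - <<'E'
from h import *
d=cam("wrist");b=cam("side")
p=proj(b,r.observe()["position"]).astype(int);print(p)
k=b["image"][p[1]-45:p[1]+45,p[0]-50:p[0]+50]
k=cv2.resize(k,None,fx=4,fy=4,interpolation=2)[:,:390]
q=d["image"][160:350,60:460]
q=cv2.copyMakeBorder(q,0,360-190,0,0,0)
cv2.imwrite("pics/c4.png",np.hstack([q,k])[:,:,::-1])
delta(w(.015,0,.10),[180,0,19.6])
E
```

```text
time: 4.6
position: [0.4736, -0.0049, 0.0707]
eef_rot: [-180.0, 0.0, 19.6]
ft_force: [-0.7, 0.2, -0.5]
opening: 0.595
finger_force: 26.2
[248 229]
d [-0.0405  0.4618 -0.0608] r [-0.0008  0.0015  0.0004]
```

View pics/c4.png

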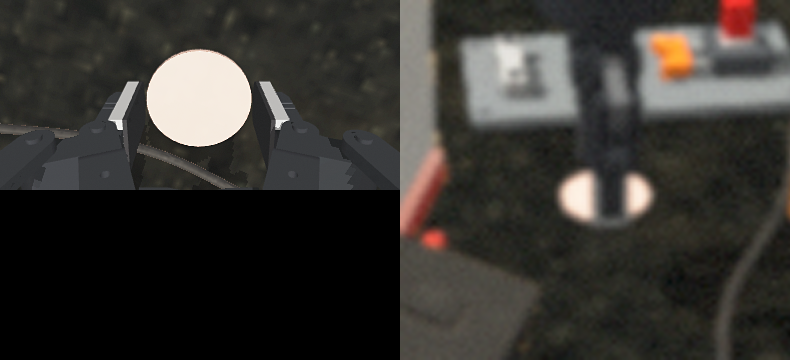

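The dish is held level between the pads, centre at full-image (259,258). The side view shows it lifted with the fingers.

Run:
```python
from h import *
d=cam("wrist");s=r.observe();z=s["position"][2]-.001
g=cv2.cvtColor(d["image"],cv2.COLOR_RGB2GRAY); m=np.zeros_like(g); m[200:320,200:325]=(g[200:320,200:325]>190)
c=max(cv2.findContours(m,0,1)[0],key=cv2.contourArea); print(cv2.boundingRect(c)); el=cv2.fitEllipse(c);print(el)
p=back(d,*el[0],z); M=R.from_euler('xyz',s["eef_rot"],degrees=True); print(p,M.inv().apply(p-s["position"]))
```

```text
(207, 210, 104, 97)
((258.62005615234375, 257.7809143066406), (95.58993530273438, 103.52740478515625), 89.06615447998047)
[ 0.47684882 -0.00379965  0.06884074] [0.00405381 0.00037878 0.00098929]
```

```bash
python3 -m jog '[{"dx":-0.01,"dy":0.06,"dz":0,"rx":0,"ry":0,"rz":0,"gripper":0.5},{"dx":-0.02,"dy":0.15,"dz":0,"rx":0,"ry":0,"rz":0,"gripper":0.5},{"dx":-0.03,"dy":0.25,"dz":0,"rx":0,"ry":0,"rz":0,"gripper":0.5},{"dx":-0.04,"dy":0.34,"dz":0,"rx":0,"ry":0,"rz":0,"gripper":0.5},{"dx":-0.05,"dy":0.42,"dz":0,"rx":0,"ry":0,"rz":0,"gripper":0.5},{"dx":-0.05,"dy":0.462,"dz":0.02,"rx":0,"ry":0,"rz":0,"gripper":0.5},{"dx":-0.05,"dy":0.462,"dz":0.05,"rx":0,"ry":0,"rz":0,"gripper":0.5},{"dx":-0.05,"dy":0.462,"dz":0.075,"rx":0,"ry":0,"rz":0,"gripper":0.5},{"dx":-0.05,"dy":0.462,"dz":0.084,"rx":0,"ry":0,"rz":0,"gripper":0.5},{"dx":-0.05,"dy":0.462,"dz":0.084,"rx":0,"ry":0,"rz":0,"gripper":0.5}]' 25
python3 -c "
from h import *
print(st(r.observe()['position'])); delta(w(.010,0,.0244),[180,0,19.6])"
```

```text
time: 6.0
position: [0.5276, -0.2297, 0.0286]
eef_rot: [-179.9, 0.1, 19.7]
ft_force: [0.2, -1.1, -0.7]
opening: 0.601
finger_force: 26.3
[0.01104335 0.00069115]
d [-0.0021  0.0014  0.0085] r [-0.0008  0.0006  0.0011]
```

```bash
python3 -m jog '[{"dx":0,"dy":0,"dz":0.004,"rx":0,"ry":0,"rz":0,"gripper":0.5},{"dx":0,"dy":0,"dz":0.007,"rx":0,"ry":0,"rz":0,"gripper":0.5},{"dx":0,"dy":0,"dz":0.007,"rx":0,"ry":0,"rz":0,"gripper":0.5}]' 25
```

```text
time: 6.38
position: [0.5283, -0.231, 0.0261]
eef_rot: [180.0, -0.0, 19.6]
ft_force: [-0.2, 0.8, -0.8]
opening: 0.598
finger_force: 26.3
```

```bash
python3 -m jog '[{"dx":0,"dy":0,"dz":0.002,"rx":0,"ry":0,"rz":0,"gripper":0.5},{"dx":0,"dy":0,"dz":0.003,"rx":0,"ry":0,"rz":0,"gripper":0.5}]' 25; python3 -c "
from h import *
print(r.observe()['ft_force'],r.observe()['position'])"
```

```text
time: 6.62
position: [0.5282, -0.231, 0.0245]
eef_rot: [180.0, -0.0, 19.6]
ft_force: [-0.5, 0.2, 2.1]
opening: 0.595
finger_force: 26.5
[-0.54965567  0.22419167  2.13927641] [ 0.52823549 -0.23099693  0.02449375]
```

```bash
python3 -m jog '[{"dx":0,"dy":0,"dz":0,"rx":0,"ry":0,"rz":0,"gripper":0.7},{"dx":0,"dy":0,"dz":0,"rx":0,"ry":0,"rz":0,"gripper":0.9},{"dx":0,"dy":0,"dz":0,"rx":0,"ry":0,"rz":0,"gripper":0.95},{"dx":0,"dy":0,"dz":0,"rx":0,"ry":0,"rz":0,"gripper":0.95},{"dx":0,"dy":0,"dz":-0.06,"rx":0,"ry":0,"rz":0,"gripper":0.95},{"dx":0,"dy":0,"dz":-0.15,"rx":0,"ry":0,"rz":0,"gripper":0.95},{"dx":-0.08,"dy":0,"dz":-0.23,"rx":0,"ry":0,"rz":0,"gripper":0.5},{"dx":-0.12,"dy":0,"dz":-0.23,"rx":0,"ry":0,"rz":0,"gripper":0},{"dx":-0.12,"dy":0,"dz":-0.23,"rx":0,"ry":0,"rz":0,"gripper":0}]' 25
python3 - <<'E'
from h import *
d=cam("wrist"); cv2.imwrite("pics/w5.png",d["image"][:,:,::-1]); import pickle; pickle.dump(d,open("w5.pkl","wb"))
print(st(r.observe()['position']))
E
```

```text
time: 7.75
position: [0.4712, -0.2517, 0.1402]
eef_rot: [179.9, -0.1, 19.5]
ft_force: [0.7, 0.1, -0.3]
opening: 0.315
finger_force: 0.0
[-0.04888796 -0.00072069]
```

View pics/w5.png

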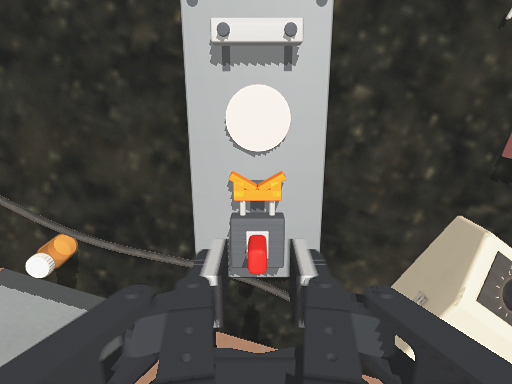

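Run:
```python
from h import *
import pickle
d=pickle.load(open("w1.pkl","rb")); e=pickle.load(open("w5.pkl","rb"))
for z in (0,.06,.09): print(z,st(back(d,398,262,z)).round(3),st(back(d,462,197,z)).round(3),"w5",st(back(e,458,217,z)).round(3),st(back(e,395,287,z)).round(3))
print("dish",st(back(e,258,118,.024)),"apex",st(back(e,258,188,.025)),"stop",st(back(e,257,46,.026)))
delta(w(-.135,0,.047),[180,0,19.6])
```

```text
0 [-0.176 -0.112] [-0.075 -0.186] w5 [-0.076 -0.179] [-0.146 -0.131]
0.06 [-0.145 -0.083] [-0.058 -0.147] w5 [-0.054 -0.139] [-0.109 -0.102]
0.09 [-0.13  -0.068] [-0.05  -0.127] w5 [-0.044 -0.12 ] [-0.091 -0.088]
dish [ 0.01086576 -0.0012365 ] apex [-0.04248175 -0.00117629] stop [ 0.05954431 -0.00059863]
d [-0.1723 -0.0014  0.1846] r [ 0.     -0.0004 -0.0002]
```

```bash
python3 -m jog '[{"dx":-0.10,"dy":0,"dz":0,"rx":0,"ry":0,"rz":0,"gripper":0},{"dx":-0.1723,"dy":-0.001,"dz":0.03,"rx":0,"ry":0,"rz":0,"gripper":0},{"dx":-0.1723,"dy":-0.001,"dz":0.10,"rx":0,"ry":0,"rz":0,"gripper":0},{"dx":-0.1723,"dy":-0.001,"dz":0.16,"rx":0,"ry":0,"rz":0,"gripper":0},{"dx":-0.1723,"dy":-0.001,"dz":0.1846,"rx":0,"ry":0,"rz":0,"gripper":0},{"dx":-0.1723,"dy":-0.001,"dz":0.1846,"rx":0,"ry":0,"rz":0,"gripper":0},{"dx":-0.1423,"dy":-0.001,"dz":0.1846,"rx":0,"ry":0,"rz":0,"gripper":0},{"dx":-0.1223,"dy":-0.001,"dz":0.1846,"rx":0,"ry":0,"rz":0,"gripper":0},{"dx":-0.1123,"dy":-0.001,"dz":0.1846,"rx":0,"ry":0,"rz":0,"gripper":0},{"dx":-0.1023,"dy":-0.001,"dz":0.1846,"rx":0,"ry":0,"rz":0,"gripper":0},{"dx":-0.1023,"dy":-0.001,"dz":0.1846,"rx":0,"ry":0,"rz":0,"gripper":0}]' 25
cat > f.py <<'E'
from h import *
s=r.observe(); print("stage",st(s["position"]).round(4),"fx",(s["ft_force"][:2]@ex).round(2),"fy",(s["ft_force"][:2]@ey).round(2),"fz",s["ft_force"][2].round(2),s["opening"])
E
python3 f.py
```

```text
time: 9.18
position: [0.4228, -0.2693, 0.0487]
eef_rot: [179.8, 0.2, 19.6]
ft_force: [-6.2, -2.5, 5.1]
opening: -0.003
finger_force: 3.3
stage [-0.1009 -0.0015] fx -6.73 fy -0.31 fz 5.14 -0.0025573679011901703
```

```bash
python3 -m jog '[{"dx":-0.01,"dy":-0.001,"dz":-0.007,"rx":0,"ry":0,"rz":0,"gripper":0},{"dx":-0.01,"dy":-0.002,"dz":-0.014,"rx":0,"ry":0,"rz":0,"gripper":0},{"dx":-0.01,"dy":-0.002,"dz":-0.014,"rx":0,"ry":0,"rz":0,"gripper":0}]';python3 f.py; python3 -m jog '[{"dx":0.01,"dy":0,"dz":0,"rx":0,"ry":0,"rz":0,"gripper":0},{"dx":0.02,"dy":0,"dz":0,"rx":0,"ry":0,"rz":0,"gripper":0},{"dx":0.03,"dy":0,"dz":0,"rx":0,"ry":0,"rz":0,"gripper":0},{"dx":0.03,"dy":0,"dz":0,"rx":0,"ry":0,"rz":0,"gripper":0}]';python3 f.py
```

```text
time: 9.55
position: [0.419, -0.2686, 0.0547]
eef_rot: [179.9, -0.1, 19.7]
ft_force: [-0.5, -0.1, -0.2]
opening: -0.002
finger_force: 0.0
stage [-0.1043  0.0005] fx -0.52 fy 0.03 fz -0.21 -0.001656491380873144
time: 10.05
position: [0.4304, -0.2642, 0.0541]
eef_rot: [180.0, 0.3, 19.6]
ft_force: [-6.8, -1.8, 3.5]
opening: 0.0
finger_force: 3.5
stage [-0.092   0.0008] fx -6.98 fy 0.57 fz 3.54 0.0001219462269748507
```

```bash
python3 -m jog '[{"dx":0.008,"dy":0.001,"dz":0,"rx":0,"ry":0,"rz":0,"gripper":0},{"dx":0.014,"dy":0.001,"dz":0,"rx":0,"ry":0,"rz":0,"gripper":0},{"dx":0.020,"dy":0.001,"dz":0,"rx":0,"ry":0,"rz":0,"gripper":0},{"dx":0.026,"dy":0.001,"dz":0,"rx":0,"ry":0,"rz":0,"gripper":0},{"dx":0.030,"dy":0.001,"dz":0,"rx":0,"ry":0,"rz":0,"gripper":0}]';python3 f.py
python3 - <<'E'
from h import *
d=cam("wrist"); cv2.imwrite("pics/w6.png",d["image"][:,:,::-1]); import pickle; pickle.dump(d,open("w6.pkl","wb"))
E
```

```text
time: 10.68
position: [0.4438, -0.2595, 0.0541]
eef_rot: [-180.0, 0.4, 19.6]
ft_force: [-9.6, -2.3, 6.7]
opening: -0.002
finger_force: 4.7
stage [-0.0779  0.0008] fx -9.82 fy 1.01 fz 6.72 -0.002088504734462431
```

View pics/w6.png

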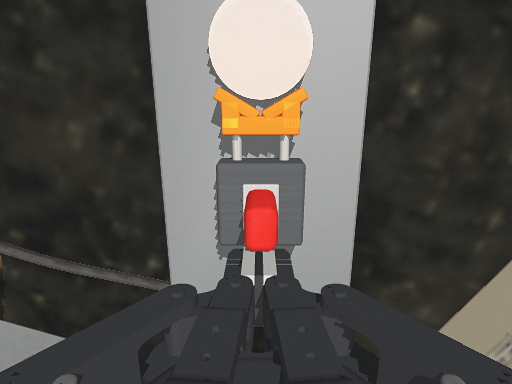

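The dish is seated in the orange V (apex at (260,115)), centred, with the fingers behind the red grip. That was picture 10, so from here I go by numbers.

```bash
python3 - <<'E'
from h import *
import pickle
e=pickle.load(open("w6.pkl","rb"))
print("apex",st(back(e,260,115,.025)),"horns",st(back(e,216,94,.025)),st(back(e,306,95,.025)),"block front",st(back(e,261,160,.031)),"dish",st(back(e,260,47,.024)))
E
python3 -m jog '[{"dx":0.003,"dy":0.001,"dz":0,"rx":0,"ry":0,"rz":0,"gripper":0},{"dx":0.006,"dy":0.001,"dz":0,"rx":0,"ry":0,"rz":0,"gripper":0},{"dx":0.009,"dy":0.001,"dz":0,"rx":0,"ry":0,"rz":0,"gripper":0},{"dx":0.012,"dy":0.001,"dz":0,"rx":0,"ry":0,"rz":0,"gripper":0}]';python3 f.py
python3 -m jog '[{"dx":0.003,"dy":0,"dz":0,"rx":0,"ry":0,"rz":0,"gripper":0}]';python3 f.py
python3 -m jog '[{"dx":0.003,"dy":0,"dz":0,"rx":0,"ry":0,"rz":0,"gripper":0}]';python3 f.py
```

```text
apex [-0.01288775 -0.00024848] horns [-0.00331885  0.02042565] [-0.00377455 -0.02185137] block front [-0.03352507 -0.00073073] dish [ 0.0170536  -0.00021612]
time: 11.22
position: [0.4493, -0.2576, 0.0541]
eef_rot: [-179.9, 0.4, 19.6]
ft_force: [-10.5, -0.8, 7.6]
opening: 0.005
finger_force: 4.6
stage [-0.072   0.0007] fx -10.2 fy 2.76 fz 7.57 0.004717585489442357
time: 11.35
position: [0.4507, -0.2571, 0.0541]
eef_rot: [-179.9, 0.4, 19.6]
ft_force: [-9.9, -1.7, 7.0]
opening: -0.001
finger_force: 4.6
stage [-0.0705  0.0007] fx -9.94 fy 1.73 fz 7.03 -0.0007949081070175343
time: 11.48
position: [0.4521, -0.2566, 0.0541]
eef_rot: [-179.9, 0.4, 19.6]
ft_force: [-9.6, -1.1, 7.2]
opening: 0.005
finger_force: 4.6
stage [-0.069   0.0007] fx -9.43 fy 2.22 fz 7.18 0.0046739299590087555
```

```bash
python3 -m jog '[{"dx":0.003,"dy":0,"dz":0,"rx":0,"ry":0,"rz":0,"gripper":0},{"dx":0.006,"dy":0,"dz":0,"rx":0,"ry":0,"rz":0,"gripper":0}]';python3 f.py
python3 -m jog '[{"dx":0.003,"dy":0,"dz":0,"rx":0,"ry":0,"rz":0,"gripper":0}]' >/dev/null;python3 f.py
python3 -m jog '[{"dx":0.003,"dy":0,"dz":0,"rx":0,"ry":0,"rz":0,"gripper":0}]'>/dev/null;python3 f.py
python3 -m jog '[{"dx":0.002,"dy":0,"dz":0,"rx":0,"ry":0,"rz":0,"gripper":0}]'>/dev/null;python3 f.py
```

```text
time: 11.72
position: [0.4549, -0.2555, 0.0541]
eef_rot: [-179.9, 0.4, 19.6]
ft_force: [-9.3, 0.0, 6.9]
opening: -0.002
finger_force: 4.6
stage [-0.066   0.0007] fx -8.73 fy 3.11 fz 6.95 -0.0024036955561485816
stage [-0.0645  0.0007] fx -9.94 fy 3.16 fz 7.1 -0.0036439771576716085
stage [-0.063   0.0007] fx -9.13 fy 2.08 fz 7.11 0.001610763931167969
stage [-0.062   0.0007] fx -10.12 fy 2.14 fz 6.91 -0.003436950931052937
```

```bash
for i in 1 2 3; do python3 -m jog '[{"dx":0.002,"dy":0,"dz":0,"rx":0,"ry":0,"rz":0,"gripper":0}]' >/dev/null;python3 f.py; done
```

```text
stage [-0.0612  0.0007] fx -9.94 fy 1.95 fz 7.23 -0.0023374848533675324
stage [-0.0604  0.0007] fx -10.78 fy 1.83 fz 6.74 0.0034379629175570682
stage [-0.0598  0.0007] fx -10.64 fy 2.64 fz 7.92 0.004362753413462258
```

```bash
for i in 1 2 3; do python3 -m jog '[{"dx":0.002,"dy":0,"dz":0,"rx":0,"ry":0,"rz":0,"gripper":0}]' >/dev/null;python3 f.py; done
python3 - <<'E'
from h import *
F=[]
for i in range(4):
    cam("wrist"); F.append(r.observe()["ft_force"][:2]@ex)
print(np.round(F,2))
E
```

```text
stage [-0.0591  0.0007] fx -12.53 fy 2.37 fz 8.56 -0.0029843585579872483
stage [-0.0584  0.0007] fx -13.23 fy 1.69 fz 8.73 -0.0021322510964285387
stage [-0.0578  0.0007] fx -14.37 fy 2.04 fz 8.78 -0.001115245988438891
[-13.89 -12.32 -12.37 -12.52]
```

```bash
python3 f.py
cat > v.py <<'E'
from h import *
import pickle
def rows(d):
    h=cv2.cvtColor(d["image"],cv2.COLOR_RGB2HSV); m=((h[...,0]>8)&(h[...,0]<25)&(h[...,1]>170)&(h[...,2]>150))
    m[:,:180]=0;m[:,340:]=0; m[220:]=0
    ys=[np.where(m[:,x])[0].max() for x in range(228,292)]
    red=((h[...,0]<5)|(h[...,0]>175))&(h[...,1]>170)&(h[...,2]>120); red[:,:200]=0;red[:,320:]=0
    a=back(d,260,np.median(ys)+.5,.025); g=back(d,260,np.where(red)[0].min(),.064)
    return np.median(ys),np.where(red)[0].min(),m.sum(),st(a)[0].round(4),st(g)[0].round(4),(st(a)-st(g))[0].round(4)
print(rows(pickle.load(open("w6.pkl","rb")))); print(rows(cam("wrist")))
E
python3 v.py
```

```text
stage [-0.0577  0.0008] fx -12.52 fy 1.96 fz 8.54 -0.0009442648415794724
(np.float64(134.0), np.int64(190), np.int64(2869), np.float64(-0.0221), np.float64(-0.0394), np.float64(0.0173))
(np.float64(141.0), np.int64(190), np.int64(2821), np.float64(-0.0053), np.float64(-0.019), np.float64(0.0137))
```

```bash
python3 -m jog '[{"dx":0.0014,"dy":0,"dz":0,"rx":0,"ry":0,"rz":0,"gripper":0}]' >/dev/null;python3 f.py;python3 v.py
```

```text
stage [-0.0573  0.0008] fx -15.56 fy 3.56 fz 8.97 0.0004119194275228452
(np.float64(134.0), np.int64(190), np.int64(2869), np.float64(-0.0221), np.float64(-0.0394), np.float64(0.0173))
(np.float64(142.0), np.int64(190), np.int64(2861), np.float64(-0.0054), np.float64(-0.0187), np.float64(0.0132))
```

```bash
python3 -m jog '[{"dx":-0.01,"dy":0,"dz":0,"rx":0,"ry":0,"rz":0,"gripper":0},{"dx":-0.03,"dy":0,"dz":0,"rx":0,"ry":0,"rz":0,"gripper":0},{"dx":-0.06,"dy":0,"dz":0,"rx":0,"ry":0,"rz":0,"gripper":0},{"dx":-0.06,"dy":0,"dz":-0.08,"rx":0,"ry":0,"rz":0,"gripper":0},{"dx":-0.06,"dy":0,"dz":-0.17,"rx":0,"ry":0,"rz":0,"gripper":0},{"dx":-0.06,"dy":0,"dz":-0.17,"rx":0,"ry":0,"rz":0,"gripper":0}]';python3 f.py
python3 - <<'E'
from h import *
d=cam("wrist");h=cv2.cvtColor(d["image"],cv2.COLOR_RGB2HSV)
m=((h[...,0]>8)&(h[...,0]<25)&(h[...,1]>170)&(h[...,2]>150));m[:,:180]=0;m[:,340:]=0;m[240:]=0
print("orange bottom",st(back(d,258,np.where(m)[0].max()+.5,.025)))
g=((h[...,1]<45)&(h[...,2]>215)&(h[...,0]<20)).astype(np.uint8)
for c in cv2.findContours(g,0,1)[0]:
    if cv2.contourArea(c)>300: el=cv2.fitEllipse(c);print(np.round(el[0]),np.round(el[1]),st(back(d,*el[0],.0245)).round(4))
for n,p in [("vial",(.364,-.108,.044)),("tube",(.5636,.0385,.048))]:
    q=proj(d,p).astype(int); print(n,q, d["image"][q[1]-1,q[0]] if 0<q[1]<384 and 0<q[0]<512 else None)
E
```

```text
time: 14.02
position: [0.442, -0.2641, 0.1439]
eef_rot: [179.5, -0.3, 19.6]
ft_force: [0.2, -0.9, -0.1]
opening: 0.001
finger_force: 0.0
stage [-0.0811 -0.0029] fx -0.14 fy -0.86 fz -0.07 0.0009701069006228375
orange bottom [-0.00573156 -0.00379701]
[253.  38.] [67. 74.] [ 0.0345 -0.0001]
vial [ 28 229] [247 247 246]
tube [-190 -173] None
```

```bash
python3 -c "
from station import r
print(r.finish_job())"
```

```text
the job is handed in; nothing more can be done
None
```

The dish is flat on the stage, centred by the V and clamped against the end stop with the pad pressed in about 4 mm (halfway). The arm is clear, the vial, carton and red-capped tube were not touched, and the job was handed in at about 14 s.

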